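# Lock the galley hatch before driving off

## Robot

A 6-joint arm with a two-finger parallel gripper is mounted at the origin on the work surface. World frame = base frame: x ahead of the robot, y to its left, z up, the work surface at z = 0. Lengths are in m, angles in degrees, forces in N, time in s.
With the tool pointing down it reaches from about 0.25 to 0.725 m from the base axis. Payload 9.7 kg.
Tool frame: the origin (TCP) lies between the finger pads, 19 mm behind the fingertips; this is the grasp point; z points along the fingers, y is the line along which they close (so a half turn about z gives the same grasp; the last joint's range is limited). The gripper opens to 85 mm and grips with 20 to 120 N. Pads are 22 mm wide; open, the fingers measure 114 mm over their backs; the gripper's body (76 mm by 85 mm) begins 54 mm behind the grasp point. The pads swing forward as they close: fully open they stand 13 mm farther back than shut.
Start: joints at [0, 4.979, 10.078, 95.1, 0, 90], TCP at [0.55, -0, 0.25] pointing down, gripper open.
Joint ranges: [-179.16, 179.16], [-48.56, 103.87], [-65.8, 70.77], [-126.05, 130.52], [-82.76, 87.17], [-180, 180]. Speed limits (degrees/s): [127.2, 127.2, 147.25, 180, 180, 180].

## Interface

Orientations are given as [roll, pitch, yaw] about the fixed x, y, z axes, in that order (R = Rz(yaw) Ry(pitch) Rx(roll)).
In Python, from workcell import bot gives the robot as it stands.
- The arm moves only by the tool play_rows, never from a script. Its argument "steps" is a list that holds one entry, the list of rows, each a list of 4 numbers: the shift along the tool's x, y, z in m, then the turn about the tool's z in rad. In form: [[[tx, ty, tz, yaw], ...]]. A call has exactly 5 rows; each row shifts and turns the commanded pose from where the row before left it, along the tool's axes as they then stand; what a row does not reach is not made up. A row lasts 1/12 s, in which the tool goes at most 41.7 mm and 7.16 degrees, less where a joint would pass 70% of its speed; a pose out of reach is approached as far as the arm can. A call is refused whole if a number of a shift passes 0.0417 or a number of a turn 0.125, either way. A call with a gripper value outside its range is refused whole. "gripper" is the finger opening in m, from 0 to 0.0854, set as the call begins (left out, the last holds). The fingers move at their own pace and stop on an object; "squeeze" is the grip in N (left out, the last holds). Time passes only in rows, so rows that do not move let the fingers close, or fill a call up. It gives the time, the measured TCP pose, the force, the opening and the grip force at its end, in the units of the state.
- bot.get_obs(): the state, without advancing time (a new reading comes with each control period).
- bot.camera(name): name is "scene" or "side" or "wrist"; returns a dict with "img" (420x560x3 uint8, blue, green, red), "vfov" (degrees; the focal length in pixels is half the picture's height over the tangent of half this angle, whatever the lens; pixels are square), "cx", "cy" (the principal point, pixels), "D" ([k1, k2, p1, p2, k3] as OpenCV has them; the pictures are not rectified), "xyz" and "attitude" of the camera in the world. Camera axes: x right, y down, z forward; pixel columns grow to the right and rows downward; lengths in m; the calibration is good to about 2 mm. A picture is of the moment at which its call begins. There is no depth.
- bot.job_done(): hands the job in; it is judged then, once.
The state is a dict: "time": time; "q": joint angles; "qd": joint speeds; "joint_efforts": joint torques, N m; "ee_pos": TCP position; "tcp_rot": TCP orientation; "wrist_force": force on the tool from outside, world axes, zero at the start; "torque": the same for the moment, N m; "opening": finger opening in m; "grasp_force": force on a finger pad.
Only numpy, scipy, OpenCV 4.12 (cv2) and the standard library are available. Lean on these libraries where they do the work, as an engineer would, in place of code of your own. Each camera call takes 0.05 s, during which the arm holds its last target. There are 200 camera calls.

## Task

Get the camper's galley locker ready for the road: of the three round push-lock knobs on its hatches, one still stands out with its red collar showing. With the fingertips, press that knob gently straight down until it is fully in and locked like the other two, then draw the hand well clear of it, a good hand's width. Do not touch the two knobs that are already in (a press would spring them open), do not grip or pinch the knob, and leave the kettle, the mug and the two jars as they stand.

Things in the scene. Friction and masses are not known exactly. Their poses are not given: they have to be found in the camera images.
- knob_open_top (a point): centre of the top face of the one knob that stands OUT. Metal cap 24 mm across, 7 mm high, on a red collar 31 mm across that shows only while the knob is out; around it a fixed dark rosette 44 mm across, 5 mm high, on a black hatch whose top is 80 mm above the counter. Top face 20 to 23 mm above the hatch when out, 11 mm (6 mm above the rosette) when fully in. z up.
- knob_open (a joint): how far the standing-out knob is pressed in, m, straight down: 0 = fully out, 0.012 = fully in, against a firm stop; the cap itself is spring-backed and sinks into the collar only above 6 N (2 N per mm, at most 5 mm), then springs back. The knob moves stiffly, with about 4 N of friction and no spring, and stays where it is left; more than 35 N on it is too rough; starts between 0 and 0.003.
- knob_b_top (a point): centre of the top face of a second knob of the same make, already fully in: only its cap shows, 6 mm above its rosette, no red. Not to be touched.
- knob_b: the same second knob; this origin lies 18 mm below its top face, on its axis.
- knob_c_top (a point): centre of the top face of the third knob, already fully in, as the second. Not to be touched.
- knob_c: the same third knob; this origin lies 18 mm below its top face, on its axis.
- locker: fixed low wooden locker on the counter, 220 (x) by 460 (y) by 80 mm high, origin at the centre of its underside. On top three black hatches side by side along its y, 150 mm apart; one knob on each, about 45 mm from the middle line towards its -x side (the robot's side). Which hatch has the open knob varies.
- jar_amber: loose amber spice jar with black cap, 42 mm across, 62 mm high, standing on the rear (+x) part of the locker top; origin at the centre of its underside. Leave alone.
- jar_green: loose green spice jar with bright cap, same size, also on the rear part of the locker top; origin at the centre of its underside. Leave alone.
- mug: loose white mug, 80 mm across, 85 mm high, on the counter left of the locker; origin at the centre of its underside. Leave alone.
- kettle: loose steel kettle with black base and handle, 156 mm across, 196 mm high, on the counter right of the locker; handle reaches 128 mm from its axis along its -y; origin at the centre of its underside. Leave alone.

How it is judged:
By the outcome, as a careful person would: the job done as asked, in the order asked, and still so for the second after the job is handed in, with the robot touching nothing.
It also fails if it takes over 29 s, if anything falls off the work surface, if the arm or the gripper's body presses on something with over 40 N, if the wrist force passes 120 N, or if a joint passes its speed limit or range.

## Working session

There is one attempt and no reset: what is moved stays moved. The work goes in short steps, Python scripts to look and compute and a tool call to move; the robot and the scene stay as the last step left them, time stands still between calls to the robot, and variables do not carry over. Pictures are saved under pics/ and viewed, at most 10 in all, crops included, and the job is handed in when it is done.

Besides the shell and the picture viewer there is one more tool, called after "Emit:" by a JSON object that holds its "op" and its "data", one argument or row to a line. play_rows: Moves the arm, as the interface text tells. Its arguments: {"type":"object","properties":{"steps":{"type":"array","items":{"type":"array","items":{"type":"array","items":{"type":"number"}}}},"gripper":{"type":"number"},"squeeze":{"type":"number"}},"required":["steps"]}

```bash
mkdir -p pics
cat > h.py <<'E'
import numpy as np, cv2
from scipy.spatial.transform import Rotation as R
from workcell import bot
def K(c):
    f=c["img"].shape[0]/2/np.tan(np.radians(c["vfov"]/2))
    return np.array([[f,0,c["cx"]],[0,f,c["cy"]],[0,0,1.]])
def ray(c,uv):
    p=cv2.undistortPoints(np.array([[uv]],float),K(c),np.array(c["D"],float))[0,0]
    return np.array(c["xyz"]),R.from_euler("xyz",c["attitude"],degrees=True).apply([p[0],p[1],1])
def onz(c,uv,z):
    o,d=ray(c,uv); return o+d*(z-o[2])/d[2]
def red(im):
    h=cv2.cvtColor(im,cv2.COLOR_BGR2HSV)
    m=(((h[...,0]<8)|(h[...,0]>172))&(h[...,1]>140)&(h[...,2]>60)).astype(np.uint8)
    n,l,s,ce=cv2.connectedComponentsWithStats(m)
    return [(s[i].tolist(),ce[i].round(1).tolist()) for i in range(1,n) if s[i][4]>15]
E
python3 - <<'E'
from h import *
ims=[]
for n in("scene","wrist"):
    c=bot.camera(n); cv2.imwrite(f"pics/{n}0.png",c["img"]); print(n,c["xyz"],c["attitude"],c["vfov"])
    for s,ce in red(c["img"]): print(s,ce,onz(c,ce,0.09).round(4))
print(bot.get_obs())
E
```

```text
scene [1.02758304 0.41720555 0.97377734] [-143.36857236   -0.17581164  132.55711075] 57.55410952887928
[317, 233, 13, 9, 41] [322.8, 238.1] [0.5526 0.1442 0.09  ]
wrist [0.54991511 0.06975534 0.373543  ] [ 1.63794242e+02  1.10666195e-01 -2.11589410e-02] 64.6531816755438
[259, 4, 41, 47, 526] [279.3, 32.4] [0.5483 0.1338 0.09  ]
{'time': 0.1, 'q': array([-4.59018672e-04,  5.00876160e+00,  1.00398543e+01,  9.50995582e+01,
       -2.29452093e-03,  9.00009383e+01]), 'qd': array([ 0.0709331 , -0.14218282,  0.08812043, -0.06166874,  0.1042364 ,
        0.04161668]), 'joint_efforts': array([ 5.47294949e-04, -5.21561801e+01,  4.65652657e+01,  1.59993977e-02,
       -1.19309320e-06, -5.24902489e-06]), 'ee_pos': array([ 5.49822835e-01, -1.50693451e-05,  2.49353856e-01]), 'tcp_rot': array([-1.79931534e+02,  2.29564054e-03,  8.99986054e+01]), 'wrist_force': array([ 0.14736358,  0.62149308, -0.24373381]), 'torque': array([ 0.0356402 ,  0.04090455, -0.02436754]), 'grasp_force': 0.0, 'opening': 0.08534151256633278}
```

View pics/scene0.png

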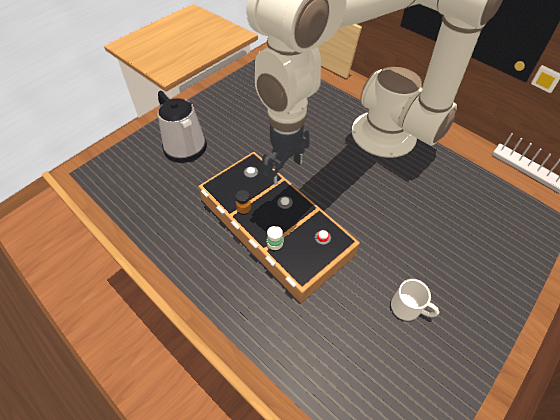

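View pics/wrist0.png

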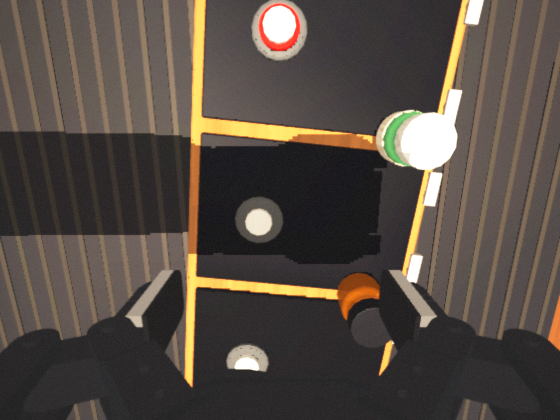

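The red collar is in the left hatch, at about (323,238) in the scene view and (280,30) in the wrist view. The other two knobs, centre and right, show no red. I'll close the fingers and move so the camera is above the knob.

Emit:
{"op": "play_rows", "data": {
  "steps": [
    [[0.02, 0, 0, 0], [0.025, 0, 0, 0], [0.02, 0, 0, 0], [0, 0, 0, 0], [0, 0, 0, 0]]
  ],
  "gripper": 0
}}

```text
time: 0.52
ee_pos: [0.5498, 0.0657, 0.2496]
tcp_rot: [-180.0, 0.0, 90.1]
wrist_force: [0.0, -0.1, 0.6]
opening: 0.0256
grasp_force: 0.0
```

Run:
```python
from h import *
o=bot.get_obs(); print(o["time"],o["ee_pos"],o["opening"])
for n in("wrist","scene","side"):
    c=bot.camera(n); im=c["img"]; cv2.imwrite(f"pics/{n}1.png",im)
    for s,ce in red(im):
        x,y,w,h,a=s; m=im[y-2:y+h+2,x-2:x+w+2]
        g=((m.min(2)>120)).astype(np.uint8)
        k,l,st,cc=cv2.connectedComponentsWithStats(g)
        print(n,s,ce,onz(c,(x+w/2-.5,y+h/2-.5),.095).round(4))
        if k>1:
            i=1+st[1:,4].argmax(); uv=cc[i]+[x-2,y-2]; print("  cap",st[i],uv,[onz(c,uv,z).round(4) for z in(.1,.103)])
```

```text
0.5167 [0.54984682 0.06570508 0.2495702 ] 0.025588025784043046
wrist [261, 97, 38, 40, 371] [279.9, 116.8] [0.5483 0.1375 0.095 ]
  cap [  5   6  31  33 800] [278.96625 116.86375] [array([0.5479, 0.1372, 0.1   ]), array([0.548 , 0.1372, 0.103 ])]
scene [317, 233, 13, 9, 41] [322.8, 238.1] [0.5522 0.144  0.095 ]
  cap [ 0  0 13  8 72] [322.29166667 234.34722222] [array([0.5497, 0.139 , 0.1   ]), array([0.5514, 0.1399, 0.103 ])]
side [264, 159, 11, 9, 35] [270.1, 164.6] [0.5487 0.1309 0.095 ]
  cap [ 3  0  8  9 62] [268.61290323 161.        ] [array([0.5486, 0.1338, 0.1   ]), array([0.5478, 0.1305, 0.103 ])]
```

The wrist view puts the knob at (0.548, 0.137), and its cap size fits the given 24 mm. Next I move over it and partway down.

Emit:
{"op": "play_rows", "data": {
  "steps": [
    [[0.035, -0.002, 0, 0], [0.0365, 0, 0.01, 0], [0, 0, 0.03, 0], [0, 0, 0.03, 0], [0, 0, 0.02, 0]]
  ]
}}

```text
time: 1.08
ee_pos: [0.5474, 0.1362, 0.1573]
tcp_rot: [-179.9, 0.0, 90.0]
wrist_force: [-0.4, 0.7, -0.1]
opening: 0.0005
grasp_force: 0.0
```

Emit:
{"op": "play_rows", "data": {
  "steps": [
    [[0, 0, 0, 0], [0, 0, 0, 0], [0, 0, 0, 0], [0, 0, 0, 0], [0, 0, 0, 0]]
  ]
}}

```text
time: 1.5
ee_pos: [0.5487, 0.1364, 0.1618]
tcp_rot: [179.9, -0.0, 90.0]
wrist_force: [-0.5, -1.1, -0.2]
opening: -0.0004
grasp_force: 0.0
```

Run:
```python
from h import *
w=bot.camera("wrist")["img"][150:420,100:460]; s=bot.camera("side")["img"]; s=s[90:210,190:350]
s=cv2.resize(s,None,fx=2.25,fy=2.25)
cv2.imwrite("pics/two.png",np.hstack([w,s]))
```

```text
(no output)
```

View pics/two.png

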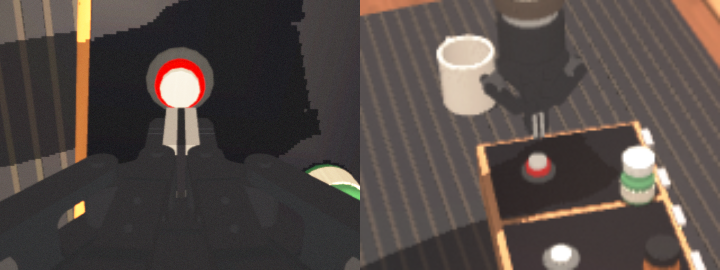

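The closed fingertips stand right over the knob, with the cap at (180,88) and the tips at (180,110) in the wrist crop. The jar is well clear. I go down quickly, then press slowly.

Emit:
{"op": "play_rows", "data": {
  "steps": [
    [[0, 0, 0.012, 0], [0, 0, 0.012, 0], [0, 0, 0.008, 0], [0, 0, 0, 0], [0, 0, 0, 0]]
  ]
}}

```text
time: 2.02
ee_pos: [0.5474, 0.1364, 0.1268]
tcp_rot: [-179.9, 0.0, 90.0]
wrist_force: [-0.2, -0.1, 0.5]
opening: 0.0001
grasp_force: 0.0
```

Emit:
{"op": "play_rows", "data": {
  "steps": [
    [[0, 0, 0.001, 0], [0, 0, 0.001, 0], [0, 0, 0.001, 0], [0, 0, 0.001, 0], [0, 0, 0.001, 0]]
  ]
}}

```text
time: 2.43
ee_pos: [0.5481, 0.1365, 0.1231]
tcp_rot: [180.0, -0.0, 90.0]
wrist_force: [0.5, -0.4, -0.5]
opening: -0.0004
grasp_force: 0.0
```

Emit:
{"op": "play_rows", "data": {
  "steps": [
    [[0, 0, 0.001, 0], [0, 0, 0.001, 0], [0, 0, 0.001, 0], [0, 0, 0.001, 0], [0, 0, 0.001, 0]]
  ]
}}

```text
time: 2.85
ee_pos: [0.548, 0.1365, 0.1182]
tcp_rot: [180.0, -0.0, 90.0]
wrist_force: [-1.0, -0.8, 4.1]
opening: 0.0002
grasp_force: 1.8
```

Emit:
{"op": "play_rows", "data": {
  "steps": [
    [[0, 0, 0.001, 0], [0, 0, 0.001, 0], [0, 0, 0.001, 0], [0, 0, 0, 0], [0, 0, 0, 0]]
  ]
}}

```text
time: 3.27
ee_pos: [0.548, 0.1365, 0.1149]
tcp_rot: [180.0, 0.0, 90.0]
wrist_force: [-0.1, -0.4, 2.5]
opening: 0.0
grasp_force: 1.0
```

Emit:
{"op": "play_rows", "data": {
  "steps": [
    [[0, 0, 0.001, 0], [0, 0, 0.001, 0], [0, 0, 0.001, 0], [0, 0, 0, 0], [0, 0, 0, 0]]
  ]
}}

```text
time: 3.68
ee_pos: [0.548, 0.1365, 0.1118]
tcp_rot: [-180.0, 0.0, 90.0]
wrist_force: [0.3, 0.0, 1.4]
opening: 0.0001
grasp_force: 0.6
```

Emit:
{"op": "play_rows", "data": {
  "steps": [
    [[0, 0, 0.0005, 0], [0, 0, 0.0005, 0], [0, 0, 0.0005, 0], [0, 0, 0.0005, 0], [0, 0, 0, 0]]
  ]
}}

```text
time: 4.1
ee_pos: [0.548, 0.1365, 0.1099]
tcp_rot: [-180.0, -0.0, 90.0]
wrist_force: [0.2, -0.3, 1.8]
opening: 0.0002
grasp_force: 1.3
```

Emit:
{"op": "play_rows", "data": {
  "steps": [
    [[0, 0, 0.0005, 0], [0, 0, 0.0005, 0], [0, 0, 0.0005, 0], [0, 0, 0.0005, 0], [0, 0, 0, 0]]
  ]
}}

```text
time: 4.52
ee_pos: [0.5481, 0.1365, 0.1086]
tcp_rot: [180.0, -0.0, 90.0]
wrist_force: [-2.4, -0.5, 7.9]
opening: -0.0002
grasp_force: 4.1
```

Emit:
{"op": "play_rows", "data": {
  "steps": [
    [[0, 0, 0.0005, 0], [0, 0, 0.0005, 0], [0, 0, 0.0005, 0], [0, 0, 0, 0], [0, 0, 0, 0]]
  ]
}}

```text
time: 4.93
ee_pos: [0.5481, 0.1365, 0.1075]
tcp_rot: [179.9, -0.0, 90.0]
wrist_force: [-4.0, -0.4, 10.0]
opening: 0.0003
grasp_force: 5.1
```

The force rises at about 2 N/mm, so the knob is on its stop and only the cap spring is giving. I withdraw straight up.

Emit:
{"op": "play_rows", "data": {
  "steps": [
    [[0, 0, -0.003, 0], [0, 0, -0.01, 0], [0, 0, -0.025, 0], [0, 0, -0.035, 0], [0, 0, -0.035, 0]]
  ]
}}

```text
time: 5.35
ee_pos: [0.5473, 0.1364, 0.2151]
tcp_rot: [-179.9, 0.0, 90.0]
wrist_force: [0.7, 0.0, 0.5]
opening: 0.0
grasp_force: 0.0
```

Emit:
{"op": "play_rows", "data": {
  "steps": [
    [[0, 0, -0.03, 0], [-0.02, 0, -0.01, 0], [-0.02, 0, 0, 0], [0, 0, 0, 0], [0, 0, 0, 0]]
  ]
}}

```text
time: 5.77
ee_pos: [0.5481, 0.096, 0.2546]
tcp_rot: [180.0, -0.0, 89.9]
wrist_force: [1.2, 0.1, -1.0]
opening: -0.0
grasp_force: 0.0
```

Run:
```python
from h import *
o=bot.get_obs(); print(o["time"],o["ee_pos"],o["wrist_force"])
w=bot.camera("wrist"); s=bot.camera("side")["img"]; print(red(w["img"]),red(s))
w=w["img"][0:270,100:460]; s=s[90:270,190:430]
s=cv2.resize(s,None,fx=1.5,fy=1.5)
cv2.imwrite("pics/end.png",np.hstack([w,s]))
```

```text
5.7667 [0.548054   0.09596015 0.25462169] [ 1.20358997  0.13693297 -0.95173186]
[] []
```

View pics/end.png

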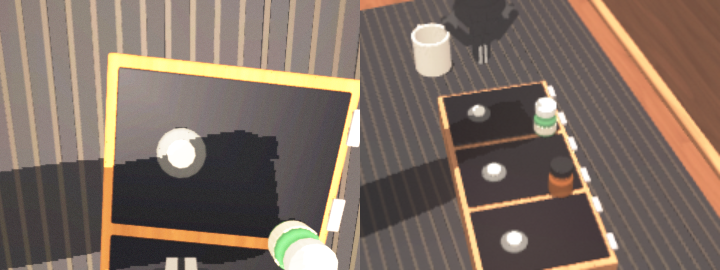

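The knob, at (180,152) in the wrist crop, shows no red and now matches the other two. The jars and mug haven't moved, and the hand is about 13 cm above the knob.

```bash
python3 -c "from workcell import bot; print(bot.job_done())"
```

```text
the job is handed in; nothing more can be done
None
```

The standing-out knob (left hatch) is pressed fully in: it shows no red and sits like the other two, nothing else was touched, the hand is about 13 cm clear, and the job is handed in.

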